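# Check the paint thickness on a museum helmet with a spring-nosed gauge

### The arm

A 6-joint arm with a two-finger parallel gripper is mounted at the origin on the work surface. World frame = base frame: x ahead of the robot, y to its left, z up, the work surface at z = 0. Lengths are in mm, angles in rad, forces in N, time in s.
With the tool pointing down it reaches from about 275 to 1000 mm from the base axis. Payload 8.4 kg.
Tool frame: the origin (TCP) lies at the centre of the arm's flange, where the gripper is bolted on; the fingertips stand r.tip_extent ahead of it and the grasp point (between the pads) lies 155 mm ahead of it (r.tip_extent is the distance from the TCP to the fingertips, in mm); z points along the fingers, y is the direction in which the jaws open and shut (so a half turn about z gives the same grasp; the last joint's range is limited). The gripper opens to 85 mm and grips with 20 to 120 N. Pads are 22 mm wide; open, the fingers measure 114 mm over their backs; the gripper's body (76 mm by 85 mm) begins 54 mm behind the grasp point. The pads swing forward as they close: fully open they stand 13 mm farther back than shut.
Start: joints at [-1.17, 0.353, 1.633, -0, 1.155, -0.002], TCP at [244.997, -574.984, 404.681] pointing down, gripper open.
Joint ranges: [-2.63, 2.63], [-0.92, 2.1], [0.06, 2.66], [-1.3, 4.44], [0, 2.69], [-3.02, 3.02]. Speed limits (rad/s): [2.22, 2.22, 2.79, 3.14, 3.14, 3.14].

### API

Orientations are given as [roll, pitch, yaw] about the fixed x, y, z axes, in that order (R = Rz(yaw) Ry(pitch) Rx(roll)).
In Python, from rig import sense, grab_frame, job, r gives the robot as it stands. The module is installed in compiled form; this text tells all that it offers.
- The arm moves only by the shell command python3 -m creep 'ROWS' [FORCE]. ROWS is JSON, a list of rows, each a list of 7 numbers: the turn, a rotation vector about the tool's x, y, z in rad, then the shift along the tool's x, y, z in mm, then the closure, from 0 (fully open) to 1 (shut). In form: [[wx, wy, wz, dx, dy, dz, fingers], ...]. A call has 1 to 10 rows; each row shifts and turns the pose as measured when the row begins, along the tool's axes as they then stand; what a row does not reach is not made up. A row lasts 1/12 s, in which the tool goes at most 41.7 mm and 7.16 degrees, less where a joint would pass 70% of its speed; a pose out of reach is approached as far as the arm can. A call with a gripper value outside its range is refused whole. The fingers move at their own pace and stop on an object; FORCE is the grip in N (left out, the last holds). Time passes only in rows, so rows that do not move let the fingers close. It gives the time, the measured TCP pose, the force and the opening at its end, in the units of the state.
- sense(): the state, without advancing time (a new reading comes with each control period).
- grab_frame(name): name is "scene" or "top" or "wrist"; returns a dict with "color" (420x560x3 uint8, red, green, blue), "mtx" (3x3 intrinsics, pixels), "T" (4x4, takes a point from camera to world coordinates). Camera axes: x right, y down, z forward; pixel columns grow to the right and rows downward; lengths in mm; the calibration is good to about 2 mm. A picture is of the moment at which its call begins. There is no depth.
- job.sign_off(): hands the job in, once; it reports no verdict.
The state is a dict: "clock": time; "qpos": joint angles; "qvel": joint speeds; "joint_efforts": joint torques, N m; "eef_pos": TCP position; "tcp_rot": TCP orientation; "contact_force": force on the tool from outside, world axes, zero at the start; "wrist_torque": the same for the moment, N m; "opening": opening from 0.0 (shut) to 1.0 (fully open).
Only numpy, scipy, OpenCV 4.12 (cv2) and the standard library are available. Lean on these libraries where they do the work, as an engineer would, in place of code of your own. Each camera call takes 0.05 s, during which the arm holds its last target.

### The job

Take the coating-thickness gauge out of its cradle and zero it first: hold it upright with its spring nose pressed lightly on the middle of the larger bare-steel disc of the reference block for about a second. Then measure the paint on the helmet: bring the nose straight down inside the small paper ring, with the gauge square to the sloping surface there, pressing gently until the nose is about half-way in, and finish while still holding it like that. Touch the helmet only with the nose and only inside the ring, do not shift it, and leave the other things on the bench where they are.

Things in the scene. Friction and masses are not known exactly. Their poses are not given: they have to be found in the camera images.
- gauge_mid (a point): middle of the case of the upright gauge: grey case 70 high, 40 wide (own y; grip the two dark sides at y +-20), 26 thick (own x), display high on the -x face; below its foot a round collar, 22 across, 12 long, then the nose. The point is 35 above the case's foot, on the axis; own z points up, away from the nose. 0.18 kg. Starts upright in the cradle, foot 36 and this point 71 above the table
- nose_tip (a point): tip of the gauge's spring nose, a steel pin 11 across with a ball end that sticks out 18 below the collar, on the gauge's axis; same axes as gauge_mid. With the nose out it lies 65 below gauge_mid along the gauge's axis
- gauge_nose (a joint): how far the spring nose is pushed into the gauge, in m: 0 out, 0.010 at its stop (half-way is 0.005). The spring needs 1 N to start, 3 N half-way and 5 N at the stop (0.4 N per mm)
- cradle: dark desk cradle, fixed, that the gauge stands in: base 70 (own x) x 82 (own y); round the gauge's foot, with 2 play, end walls at y +-22 to 32 up to 44 above the table (they cover 8 of the grip sides) and walls at x +-15 to 21 up to 54. The gauge lifts straight up and is clear after 50. Origin under its middle, on the table; its y is the gauge's y at the start
- zero_block: reference block, fixed: black plate 58 (own x) x 98 (own y) x 10 high with two steel discs standing 6 above it: the larger bare-steel zero disc, 38 across, at y = -22, and a smaller check disc, 22 across, at y = +26. Origin under its middle, on the table
- zero_top (a point): centre of the top face of the larger (zero) disc, 16 above the table; that face is level
- helmet: loose olive-painted steel helmet, 1.3 kg, resting rim down on the table: an oval dome, 264 long (its x) x 224 wide (its y) x 162 high, with a flared rim that is 295 x 255 over all. Origin at the middle of the rim, on the table
- spot: the place to measure: centre of a small paper ring (19 inside, 29 outside) on the helmet's dome, 40 to the side of its crown and 154 above the table. Origin on the painted surface; its z points straight out of the surface, 22 degrees from vertical: the gauge's z must line up with it
- binoculars: bystander: black compact field glasses lying flat, 116 long x 107 wide x 47 high; origin under their middle
- canteen: bystander: olive metal field flask lying on its back, 125 x 150 body, 55 thick, with a capped neck on its own +y side (185 long in all); origin under the middle of the body
- mug: bystander: white enamel mug, 84 across and 82 high, handle on its own +y side; origin under its middle
- compass: bystander: brass pocket compass, 58 across, 17 high, with a small hinge lug on one side; origin under its middle
- brush: bystander: dusting brush with a wooden handle, 150 long, lying flat along its own x; origin under its middle
- jar: bystander: glass jar with a metal lid, 60 across and 85 high; origin under its middle
Things that resemble listed ones, but are neither listed nor needed, are in the scene too. Leave any purple or red look-alike of the part that bears gauge_mid alone.

How it is judged:
By the outcome, as a careful person would: the job done as asked, in the order asked, and still so for the second after the job is handed in, while the arm keeps its last pose, push and grip.
It also fails if it takes over 48 s, if anything falls off the work surface, if the arm or the gripper's body presses on something with over 40 N, if the wrist force passes 120 N, or if a joint passes its speed limit or range.

## Working session

There is one attempt and no reset: what is moved stays moved. The work goes in short steps, Python scripts to look and compute and a shell command to move; the robot and the scene stay as the last step left them, time stands still between calls to the robot, and variables do not carry over. Pictures are saved under pics/ and viewed, and the job is handed in when it is done.

```bash
mkdir -p pics; ls
python3 - <<'E'
from rig import sense, grab_frame, job, r
import cv2,numpy as np
np.set_printoptions(precision=3,suppress=True)
s=sense();print(s, r.tip_extent)
for n in ("scene","top","wrist"):
    f=grab_frame(n);cv2.imwrite(f"pics/{n}0.png",f["color"][:,:,::-1]);print(n,f["mtx"],f["T"])
E
```

```text
pics
{'clock': 0.0, 'qpos': array([-1.17 ,  0.354,  1.634,  0.   ,  1.155, -0.002]), 'qvel': array([ 0.   ,  0.002, -0.   , -0.   , -0.   , -0.   ]), 'joint_efforts': array([  0.001, -60.524, -34.206,   0.   ,   0.009,  -0.   ]), 'eef_pos': array([ 244.902, -574.757,  403.968]), 'tcp_rot': array([-3.14 , -0.   ,  0.403]), 'contact_force': array([ 0.039, -0.427,  0.59 ]), 'wrist_torque': array([ 0.07 ,  0.011, -0.014]), 'opening': 1.0036644283035876} 173.4
scene [[382.177   0.    278.03 ]
 [  0.    382.177 206.851]
 [  0.      0.      1.   ]] [[   0.71     0.508   -0.489 1088.024]
 [   0.705   -0.511    0.492 -515.16 ]
 [  -0.      -0.693   -0.721  930.156]
 [   0.       0.       0.       1.   ]]
top [[510.964   0.    286.915]
 [  0.    510.964 209.547]
 [  0.      0.      1.   ]] [[   0.026   -0.988    0.152  366.326]
 [  -1.      -0.028   -0.007   38.077]
 [   0.012   -0.151   -0.988 1389.553]
 [   0.       0.       0.       1.   ]]
wrist [[331.167   0.    282.589]
 [  0.    331.167 210.282]
 [  0.      0.      1.   ]] [[   0.392   -0.869   -0.302  322.344]
 [  -0.92    -0.371   -0.127 -541.894]
 [  -0.002    0.327   -0.945  373.888]
 [   0.       0.       0.       1.   ]]
```

View pics/scene0.png

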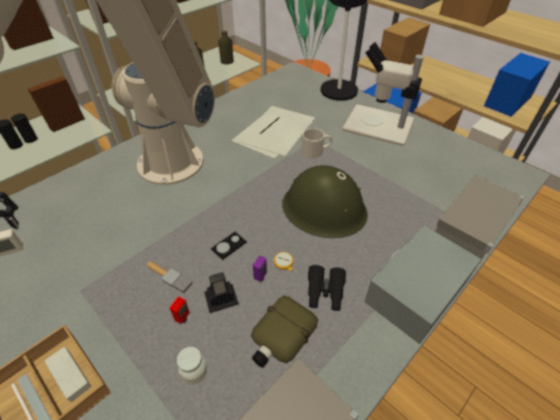

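View pics/top0.png

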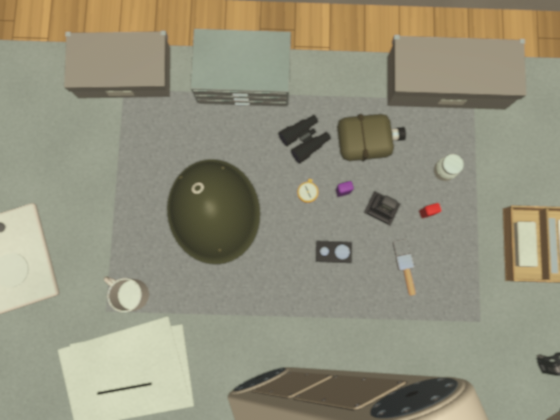

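View pics/wrist0.png

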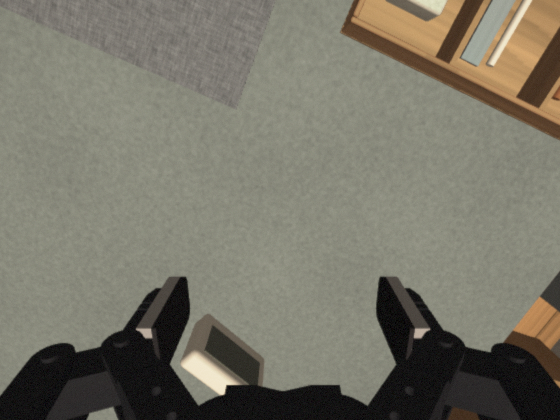

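Candidates for the gauge in the top view are the dark/grey one in the cradle at (383,207), the purple one at (345,188) and the red one at (431,210). By the description it is the one in the cradle. I'll check it in a close crop.

Run:
```python
import cv2,numpy as np
a=cv2.imread("pics/top0.png");s=cv2.imread("pics/scene0.png")
def crop(im,x0,y0,w,h,k):return cv2.resize(im[y0:y0+h,x0:x0+w],None,fx=k,fy=k,interpolation=cv2.INTER_CUBIC)
cv2.imwrite("pics/c1.png",np.vstack([np.hstack([crop(a,355,180,60,50,6),crop(s,190,265,60,50,6)]),np.hstack([crop(a,305,230,60,50,6),crop(s,200,220,60,50,6)])]))
cv2.imwrite("pics/c2.png",np.hstack([crop(a,155,145,120,130,3),crop(s,270,150,110,98,4)[:390]]) )
```

```text
(no output)
```

View pics/c1.png

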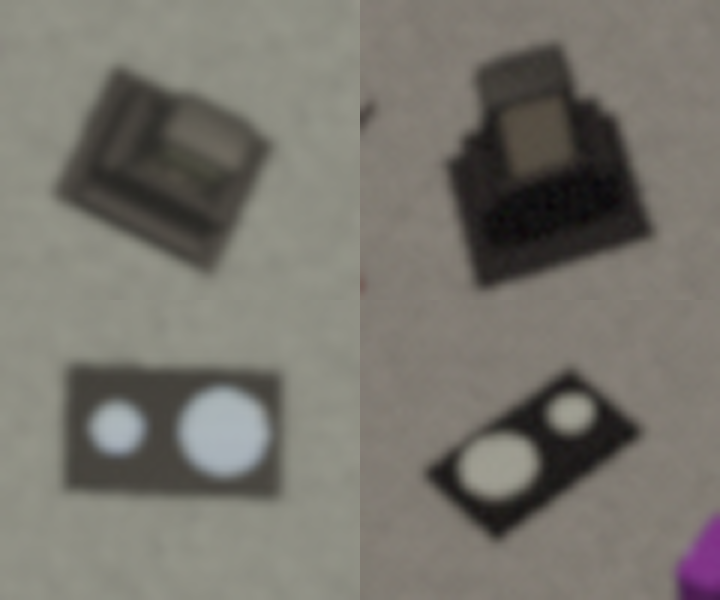

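View pics/c2.png

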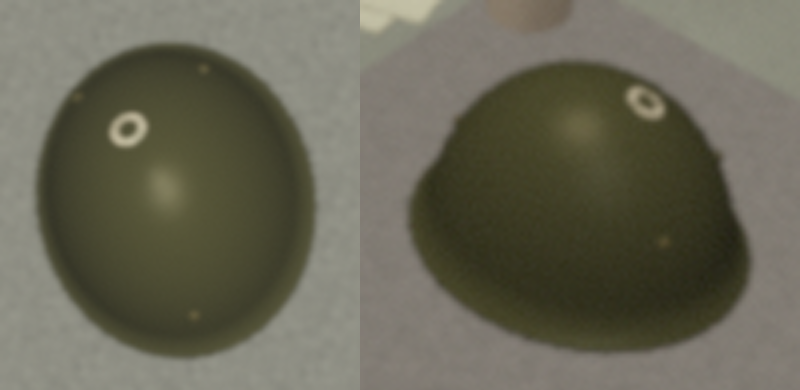

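The top crop shows a grey gauge in the dark cradle at about (382,205). Base corners in pixels are (374.7,190.8), (400.3,204.5), (390.3,225.3) and (364.7,212). The zero disc is at about (342.3,252), the check disc at about (324.5,251.3) and the ring at about (198,188). Next I'll locate these.

```bash
cat > h.py <<'E'
import numpy as np,cv2
from rig import sense,grab_frame
from scipy.spatial.transform import Rotation as Ro
np.set_printoptions(precision=2,suppress=True)
def ray(f,u,v):
    d=f["T"][:3,:3]@np.linalg.inv(f["mtx"])@np.array([u,v,1.]);return f["T"][:3,3],d
def atz(f,u,v,z):
    o,d=ray(f,u,v);return o+d*(z-o[2])/d[2]
def tri(L):
    A=np.zeros((3,3));b=np.zeros(3)
    for f,u,v in L:
        o,d=ray(f,u,v);d=d/np.linalg.norm(d);P=np.eye(3)-np.outer(d,d);A+=P;b+=P@o
    X=np.linalg.solve(A,b);return X
def proj(f,X):
    T=f["T"];p=T[:3,:3].T@(np.asarray(X,float)-T[:3,3]);q=f["mtx"]@p;return q[:2]/q[2]
def tool(rot=None):
    s=sense();return s,Ro.from_euler('xyz',s["tcp_rot"]).as_matrix()
E
python3 - <<'E'
from h import *
t=grab_frame("top");s=grab_frame("scene")
def ct(x,y,x0,y0,k):return ((x+.5)/k+x0-.5,(y+.5)/k+y0-.5)
print("cradle top"); C=[atz(t,*ct(x,y,355,180,6),0)[:2] for x,y in[(118,65),(272,147),(212,272),(58,192)]];C=np.array(C);print(C,C.mean(0))
v=C[1]-C[0]+C[2]-C[3];print("y axis yaw",np.degrees(np.arctan2(v[1],v[0])),np.linalg.norm(v)/2)
C=np.array([atz(s,*ct(x-360,y,190,265,6),0)[:2] for x,y in[(652,235),(480,285)]]);print("scene front corners",C)
print("zero top",atz(t,*ct(224,432-300,305,230,6),16),atz(s,*ct(499-360,465-300,200,220,6),16))
print("chk",atz(t,*ct(117,427-300,305,230,6),16),atz(s,*ct(571-360,413-300,200,220,6),16))
a=ct(128.5,129,155,145,3);b=ct(646-360,101.5,270,150,4);print("ring",atz(t,*a,154),atz(s,*b,154),tri([(t,*a),(s,*b)]))
print("gauge top (z106)",[atz(t,*ct(x,y,355,180,6),106) for x,y in[(218,128)]],atz(s,*ct(520-360,75,190,265,6),106))
E
```

```text
cradle top
[[ 640.07 -213.11]
 [ 603.67 -284.17]
 [ 544.9  -256.24]
 [ 579.93 -185.55]] [ 592.14 -234.77]
y axis yaw -116.74367760777207 79.36622210060396
scene front corners [[ 637.64 -215.52]
 [ 602.07 -285.81]]
zero top [ 466.99 -123.21   16.  ] [ 468.17 -128.07   16.  ]
chk [467.92 -75.19  16.  ] [468.31 -80.61  16.  ]
ring [604.13 249.83 154.  ] [603.27 246.81 154.  ] [603.35 249.03 153.  ]
gauge top (z106) [array([ 593.11, -236.61,  106.  ])] [ 592.06 -239.25  106.  ]
```

Run:
```python
from h import *
for n,x0,y0,x1,y1 in (("top",155,145,275,275),("scene",270,150,380,245)):
    f=grab_frame(n);im=f["color"].astype(int)
    m=((im[:,:,2]<im[:,:,1]-12)|(im.sum(2)<170)).astype(np.uint8)
    mm=np.zeros_like(m);mm[y0:y1,x0:x1]=m[y0:y1,x0:x1]
    mm=cv2.morphologyEx(mm,cv2.MORPH_CLOSE,np.ones((7,7)))
    cs,_=cv2.findContours(mm,0,cv2.CHAIN_APPROX_NONE);c=max(cs,key=cv2.contourArea)[:,0]
    print(n,cv2.contourArea(c),c.min(0),c.max(0))
    if n=="scene": 
        # lower half only: points below
        pass
    P=np.array([atz(f,u,v,4)[:2] for u,v in c]).astype(np.float32)
    if n=="top":
        e=cv2.fitEllipse(P);print(e)
        for i in (0,1): pass
    o=im.astype(np.uint8)[:,:,::-1].copy();cv2.drawContours(o,[c[:,None]],-1,(0,0,255),1)
    cv2.imwrite(f"pics/hel_{n}.png",cv2.resize(o[y0-10:y1+10,x0-10:x1+10],None,fx=4,fy=4))
```

```text
top 7803.0 [166 158] [260 265]
((570.8026123046875, 229.32008361816406), (254.77365112304688, 295.2850646972656), 105.13960266113281)
scene 4584.0 [282 165] [367 237]
```

View pics/hel_top.png

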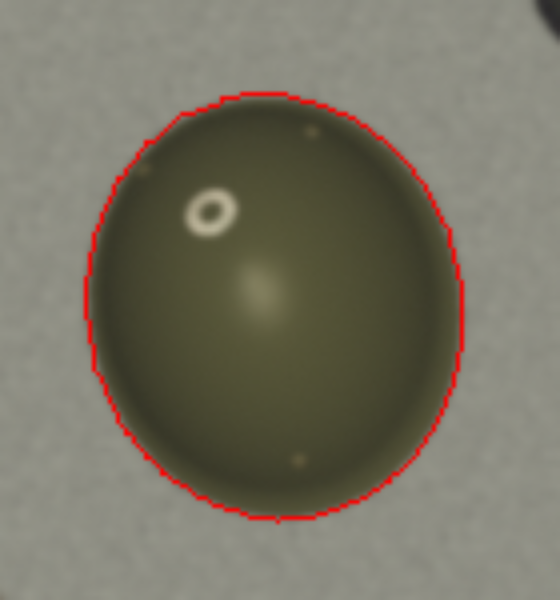

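```bash
cat >> h.py <<'E'
def plan(p,R,n,fing):
    """straight-line rows from measured pose to (p,R)"""
    s,R0=tool();p0=np.array(s["eef_pos"]);w=Ro.from_matrix(R0.T@R).as_rotvec()
    for i in range(n):
        Ri=R0@Ro.from_rotvec(w*i/n).as_matrix()
        print([round(float(x),4) for x in w/n]+[round(float(x),1) for x in Ri.T@(np.asarray(p)-p0)/n]+[fing])
def down(yaw): return Ro.from_euler('xyz',[np.pi,0,yaw]).as_matrix()
E
python3 - <<'E'
from h import *
# y axis at angle yaw-90deg => yaw=-116.7+90
plan([592.5,-237,330],down(np.radians(-26.7)),14,0)
E
```

```text
[-0.0, 0.0, 0.0621, 32.3, -12.5, 5.3, 0]
[-0.0, 0.0, 0.0621, 31.5, -14.5, 5.3, 0]
[-0.0, 0.0, 0.0621, 30.5, -16.4, 5.3, 0]
[-0.0, 0.0, 0.0621, 29.4, -18.2, 5.3, 0]
[-0.0, 0.0, 0.0621, 28.2, -20.0, 5.3, 0]
[-0.0, 0.0, 0.0621, 26.9, -21.7, 5.3, 0]
[-0.0, 0.0, 0.0621, 25.5, -23.4, 5.3, 0]
[-0.0, 0.0, 0.0621, 24.0, -24.9, 5.3, 0]
[-0.0, 0.0, 0.0621, 22.5, -26.4, 5.3, 0]
[-0.0, 0.0, 0.0621, 20.8, -27.7, 5.3, 0]
[-0.0, 0.0, 0.0621, 19.0, -28.9, 5.3, 0]
[-0.0, 0.0, 0.0621, 17.2, -30.1, 5.3, 0]
[-0.0, 0.0, 0.0621, 15.3, -31.1, 5.3, 0]
[-0.0, 0.0, 0.0621, 13.3, -32.0, 5.3, 0]
```

```bash
python3 -m creep '[[0,0,0.062,32,-12.5,5,0],[0,0,0.062,31.5,-14.5,5,0],[0,0,0.062,30.5,-16.5,5,0],[0,0,0.062,29.5,-18,5,0],[0,0,0.062,28,-20,5,0],[0,0,0.062,27,-21.5,5,0],[0,0,0.062,25.5,-23.5,5,0],[0,0,0.062,24,-25,5,0],[0,0,0.062,22.5,-26.5,5,0]]'
python3 -m creep '[[0,0,0.062,21,-27.5,5,0],[0,0,0.062,19,-29,5,0],[0,0,0.062,17,-30,5,0],[0,0,0.062,15,-31,5,0],[0,0,0.062,13,-32,5,0],[0,0,0,0,0,0,0]]'
python3 - <<'E'
from h import *
f=grab_frame("wrist");cv2.imwrite("pics/w1.png",f["color"][:,:,::-1]);print(f["T"])
print(sense()["qpos"])
for n,X in dict(mid_top=[592.5,-237,106],base=[592,-236,0]).items(): print(n,proj(f,X))
plan([592.5,-237,330],down(np.radians(-26.7)),2,0)
E
```

```text
clock: 1.1
eef_pos: [474.4, -356.6, 358.7]
tcp_rot: [3.136, -0.002, -0.189]
contact_force: [0.1, 0.3, -0.3]
opening: 0.998
clock: 1.6
eef_pos: [611.8, -229.8, 331.5]
tcp_rot: [3.139, -0.006, -0.516]
contact_force: [0.0, -0.0, 0.1]
opening: 0.998
[[  -0.49   -0.82   -0.28  685.12]
 [  -0.87    0.47    0.16 -272.1 ]
 [   0.      0.32   -0.95  301.89]
 [   0.      0.      0.      1.  ]]
[-0.36  0.47  1.64 -0.01  1.04  1.72]
mid_top [305.17 255.28]
base [297.14 206.31]
[0.0021, -0.0024, -0.0234, -6.3, 6.9, 0.8, 0]
[0.0021, -0.0024, -0.0234, -6.5, 6.7, 0.8, 0]
```

View pics/w1.png

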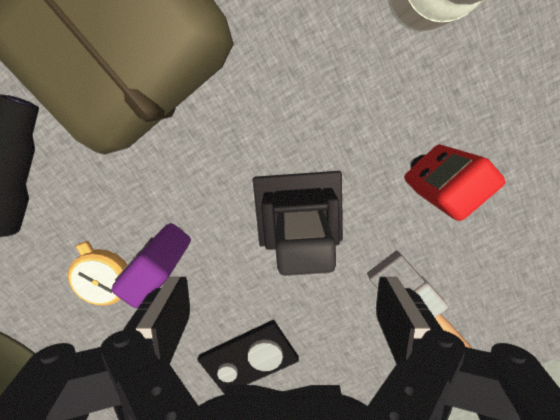

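The wrist view shows the grey-black gauge with its display, standing in the cradle. Its top face is around (306,255), matching the projection, and purple (152,265) and red (455,182) are separate. I'll measure it in a crop.

Run:
```python
import cv2
a=cv2.imread("pics/w1.png");cv2.imwrite("pics/w1c.png",cv2.convertScaleAbs(cv2.resize(a[160:290,240:360],None,fx=5,fy=5,interpolation=cv2.INTER_CUBIC)[:600],alpha=2.0))
```

```text
(no output)
```

View pics/w1c.png

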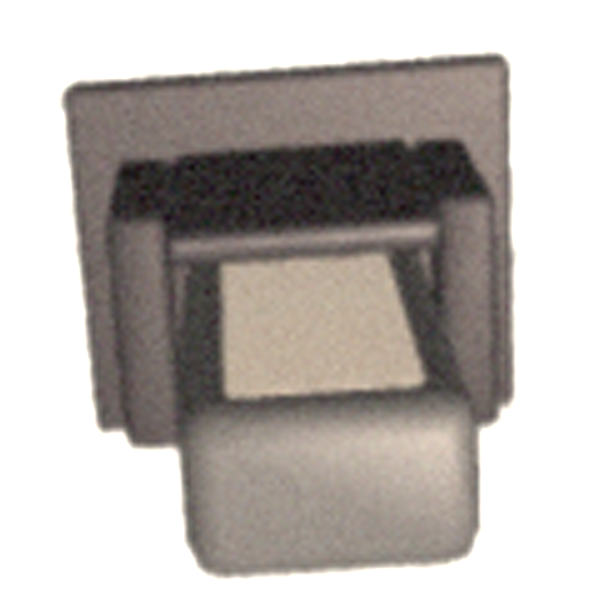

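Run:
```python
from h import *
f=grab_frame("wrist")
g=lambda x,y,z:atz(f,240+x/5,160+y/5,z)
print("topc",g(332,483,106))
for a,b,z in(((70,90),(505,60),3),((205,573),(470,560),104),((170,240),(437,228),54),((190,402),(472,395),106)):
    v=g(*b,z)-g(*a,z);print(np.degrees(np.arctan2(v[1],v[0])),np.linalg.norm(v))
c=(proj(f,[592.5,-237,106]));print(c)
b=(g(70,90,3)+g(505,60,3))/2;print(b, "cradle ctr", b+35*np.array([-np.cos(np.radians(-26.7)),-np.sin(np.radians(-26.7)),0]))
for u,v in((265,356),(227,373)): print("disc",atz(f,u,v,16))
```

```text
topc [ 589.35 -238.83  106.  ]
-115.40831043424917 80.21747077257584
-116.32437806577647 35.83000841968858
-116.74330089093436 42.12631498328932
-117.92678059437807 36.37852549780731
[301.67 254.07]
[ 617.42 -252.74    3.  ] cradle ctr [ 586.15 -237.01    3.  ]
disc [ 463.35 -128.6    16.  ]
disc [463.91 -80.68  16.  ]
```

Run:
```python
from h import *
print(sense()["eef_pos"],sense()["tcp_rot"])
plan([592,-237.5,290],down(np.radians(-26.7)),2,0)
```

```text
[ 609.06 -232.56  331.92] [ 3.14 -0.   -0.51]
[0.0025, -0.0022, -0.0231, -6.3, 6.2, 21.0, 0]
[0.0025, -0.0022, -0.0231, -6.4, 6.1, 21.0, 0]
```

```bash
python3 -m creep '[[0.002,-0.002,-0.023,-6.3,6.1,21,0],[0.002,-0.002,-0.023,-6.4,6.1,20,0],[0,0,0,0,0,0,0],[0,0,0,0,0,0,0]]'
python3 - <<'E'
from h import *
f=grab_frame("wrist");print(sense()["eef_pos"],sense()["tcp_rot"]);cv2.imwrite("pics/w2.png",f["color"][:,:,::-1])
a=f["color"][:,:,::-1]
cv2.imwrite("pics/w2c.png",cv2.convertScaleAbs(cv2.resize(a[170:330,230:390],None,fx=3.7,fy=3.7,interpolation=cv2.INTER_CUBIC),alpha=2.0))
Ry=Ro.from_euler('z',-26.7,degrees=True).as_matrix()
for x in(-13,13):
  for y in(-20,20):
    q=proj(f,np.array([592,-237.5,106])+Ry@[x,y,0]);print(x,y,q,(q-[230,170])*3.7)
E
```

```text
clock: 2.03
eef_pos: [589.9, -240.4, 291.8]
tcp_rot: [3.14, -0.002, -0.463]
contact_force: [0.1, 0.2, 0.8]
opening: 1.0
[ 589.74 -240.38  291.81] [ 3.14 -0.   -0.46]
-13 -20 [311.68 285.97] [302.2  429.07]
-13 20 [237.64 285.81] [ 28.28 428.5 ]
13 -20 [313.28 241.98] [308.13 266.32]
13 20 [235.57 241.8 ] [ 20.61 265.64]
```

View pics/w2c.png

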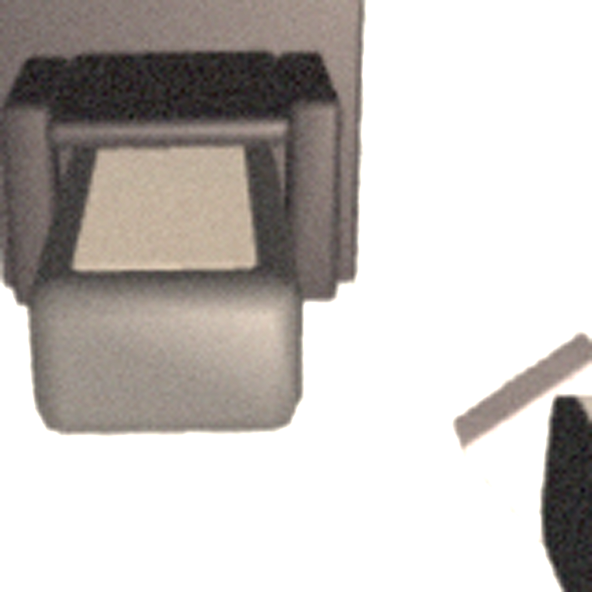

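Run:
```python
from h import *
plan([592,-237.5,233],down(np.radians(-26.7)),4,0)
```

```text
[0.0005, -0.0005, 0.0008, 0.2, -0.9, 14.7, 0]
[0.0005, -0.0005, 0.0008, 0.2, -0.9, 14.7, 0]
[0.0005, -0.0005, 0.0008, 0.2, -0.9, 14.7, 0]
[0.0005, -0.0005, 0.0008, 0.2, -0.9, 14.7, 0]
```

```bash
python3 -m creep '[[0,0,0,0.4,-1.5,0,0],[0,0,0,0.4,-1.5,0,0],[0.001,-0.001,0,0,0,10,0],[0.001,-0.001,0,0,0,18,0],[0,0,0,0,0,18,0],[0,0,0,0,0,10,0],[0,0,0,0,0,0,0],[0,0,0,0,0,0,0]]'
python3 - <<'E'
from h import *
plan([592,-237.5,233],down(np.radians(-26.7)),1,0)
f=grab_frame("wrist");cv2.imwrite("pics/w3.png",f["color"][:,:,::-1])
E
```

```text
clock: 2.75
eef_pos: [595.1, -240.0, 238.8]
tcp_rot: [-3.141, -0.011, -0.466]
contact_force: [0.1, -0.1, 0.9]
opening: 0.998
[-0.0008, -0.0105, 0.0004, -3.9, -0.9, 5.7, 0]
```

View pics/w3.png

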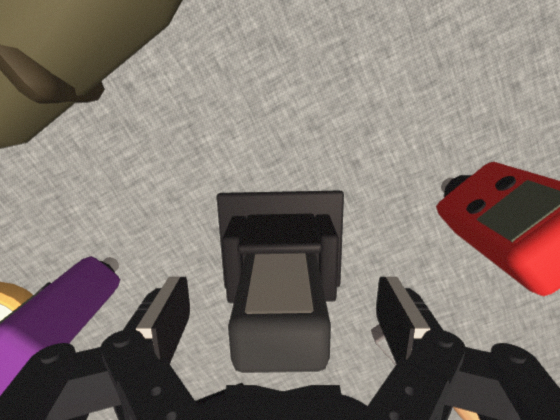

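The gauge is centred between the fingers (gauge centre u≈280, jaw middle u≈283). I'll trim the pose, then close.

```bash
python3 -m creep '[[0,-0.01,0,-3.5,-0.9,5,0],[0,0,0,0,0,0,0],[0,0,0,0,0,0,0]]'
python3 - <<'E'
from h import *
plan([592,-237.5,233],down(np.radians(-26.7)),1,0)
E
```

```text
clock: 3.05
eef_pos: [592.8, -237.6, 235.3]
tcp_rot: [-3.14, -0.002, -0.466]
contact_force: [0.8, 0.2, -0.3]
opening: 1.0
[-0.0011, -0.002, 0.0005, -0.8, 0.3, 2.3, 0]
```

Good. Closing with moderate force (gauge 0.18 kg, nose push ≤5 N).

```bash
python3 -m creep '[[0,-0.002,0,-0.8,0,2,0.2],[0,0,0,0,0,0,0.4],[0,0,0,0,0,0,0.6],[0,0,0,0,0,0,0.8],[0,0,0,0,0,0,0.8],[0,0,0,0,0,0,0.8],[0,0,0,0,0,0,0.8]]' 45
python3 - <<'E'
from h import *
s=sense();print(s["contact_force"],s["wrist_torque"],s["opening"])
plan([592,-237.5,233],down(np.radians(-26.7)),1,0)
f=grab_frame("wrist");cv2.imwrite("pics/w4.png",f["color"][:,:,::-1])
E
```

```text
clock: 3.63
eef_pos: [592.4, -237.4, 234.6]
tcp_rot: [-3.14, -0.002, -0.465]
contact_force: [-1.0, 0.6, -0.3]
opening: 0.463
[-0.96  0.55 -0.33] [ 0.03  0.04 -0.01] 0.46329141429227977
[-0.0012, -0.002, 0.0005, -0.3, 0.3, 1.6, 0]
```

View pics/w4.png

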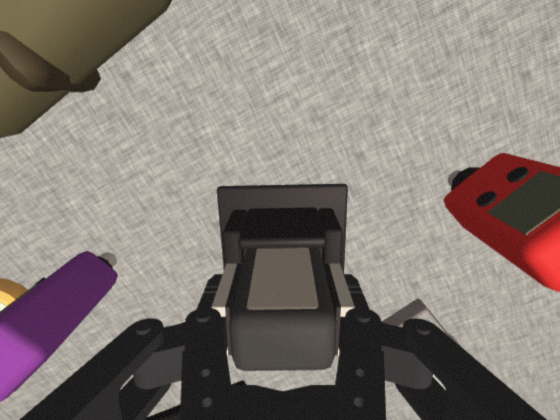

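```bash
python3 -m creep '[[0,0,0,0,0,-3,0.8],[0,0,0,0,0,-6,0.8],[0,0,0,0,0,-12,0.8],[0,0,0,0,0,-18,0.8],[0,0,0,0,0,-20,0.8],[0,0,0,0,0,-20,0.8],[0,0,0,0,0,-12,0.8],[0,0,0,0,0,-4,0.8],[0,0,0,0,0,0,0.8],[0,0,0,0,0,0,0.8]]'
python3 - <<'E'
from h import *
s=sense();print(s["contact_force"],s["wrist_torque"],s["opening"],s["tcp_rot"])
for n in("wrist","scene"):
  f=grab_frame(n);cv2.imwrite(f"pics/{n}5.png",f["color"][:,:,::-1])
plan([467.5,-126,320],down(np.radians(-26.7)),6,0.8)
E
```

```text
clock: 4.52
eef_pos: [591.7, -237.2, 339.4]
tcp_rot: [-3.14, -0.003, -0.465]
contact_force: [0.7, 0.7, -2.6]
opening: 0.458
[ 0.65  0.7  -2.56] [ 0.03 -0.04 -0.03] 0.4584337121296917 [-3.14 -0.   -0.47]
[-0.0002, -0.0002, 0.0001, -26.8, -7.3, 3.1, 0.8]
[-0.0002, -0.0002, 0.0001, -26.8, -7.3, 3.1, 0.8]
[-0.0002, -0.0002, 0.0001, -26.8, -7.3, 3.1, 0.8]
[-0.0002, -0.0002, 0.0001, -26.8, -7.3, 3.1, 0.8]
[-0.0002, -0.0002, 0.0001, -26.8, -7.3, 3.1, 0.8]
[-0.0002, -0.0002, 0.0001, -26.8, -7.3, 3.1, 0.8]
```

View pics/wrist5.png

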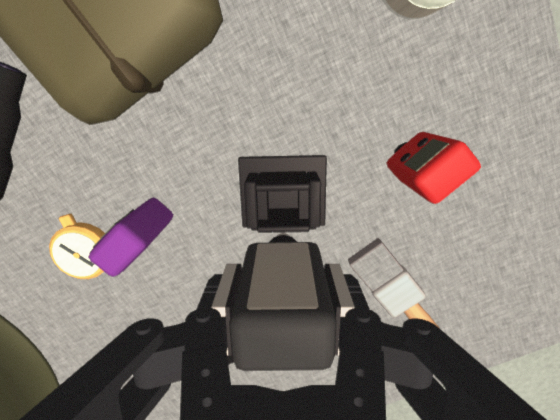

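View pics/scene5.png

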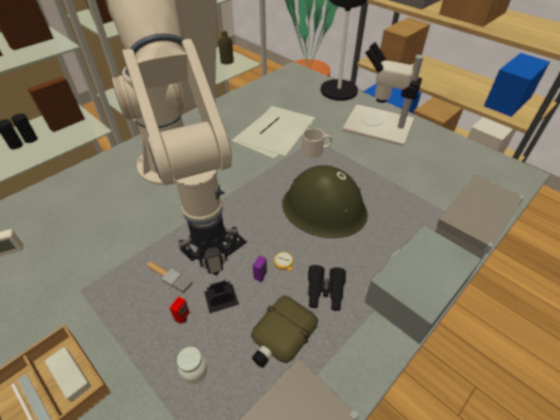

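Gauge is out of the cradle and the grip hasn't changed. Moving over the zero disc.

```bash
python3 -m creep '[[0,0,0,-14,-4,2,0.8],[0,0,0,-26,-7,3,0.8],[0,0,0,-30,-8,3,0.8],[0,0,0,-30,-8,3,0.8],[0,0,0,-26,-7,3,0.8],[0,0,0,-14,-4,2,0.8],[0,0,0,0,0,0,0.8],[0,0,0,0,0,0,0.8]]'
python3 - <<'E'
from h import *
f=grab_frame("wrist");cv2.imwrite(f"pics/w6.png",f["color"][:,:,::-1])
print(proj(f,[467.5,-126,16]))
s,R=tool();print(s["eef_pos"],s["contact_force"])
print("nose",proj(f,s["eef_pos"]+R@[0,0,228.6]))
t=grab_frame("top");cv2.imwrite("pics/t6.png",cv2.resize(t["color"][:,:,::-1][170:290,280:420],None,fx=5,fy=5))
s=grab_frame("scene");cv2.imwrite("pics/s6.png",cv2.resize(s["color"][:,:,::-1][180:300,170:310],None,fx=5,fy=5))
E
```

```text
clock: 5.28
eef_pos: [476.2, -136.5, 313.7]
tcp_rot: [3.14, 0.011, -0.467]
contact_force: [0.2, 0.1, -1.5]
opening: 0.463
[275.45 211.19]
[ 476.33 -136.67  313.67] [-0.02 -1.28 -1.86]
nose [282.23 232.7 ]
```

View pics/w6.png

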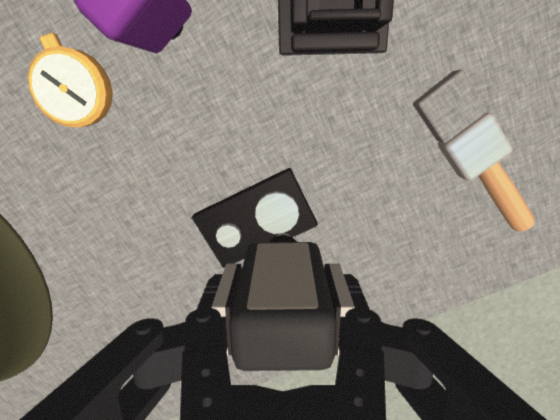

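View pics/s6.png

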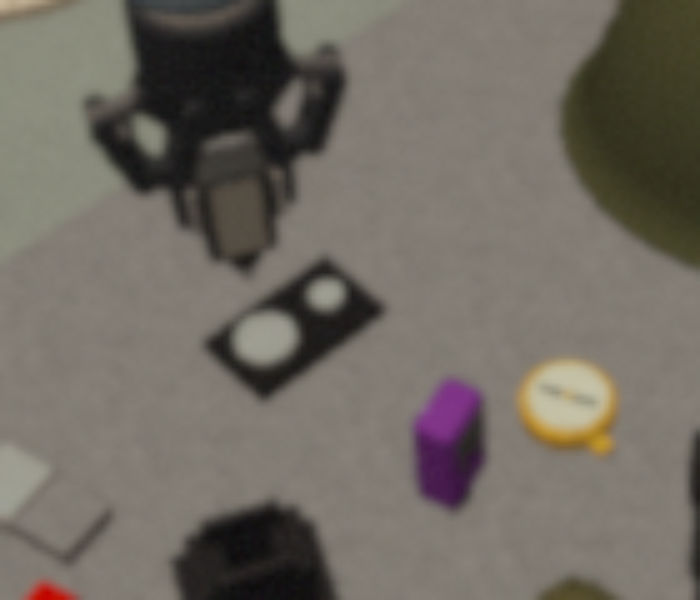

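The disc sits at (277,213.5) in the wrist view, and the nose is just above the case's far edge at (284,236). I'll refine the disc position, then descend to just above it.

Run:
```python
from h import *
f=grab_frame("wrist");print(atz(f,277,213.5,16))
im=f["color"];cv2.imwrite("pics/w6c.png",cv2.resize(im[160:260,220:340,::-1],None,fx=6,fy=6,interpolation=cv2.INTER_CUBIC))
hsv=im.astype(int).sum(2);m=(hsv>450).astype(np.uint8);n,l,st,ce=cv2.connectedComponentsWithStats(m)
for i in range(1,n):
    if st[i][4]>200 and st[i][4]<4000: print(st[i],ce[i],atz(f,*ce[i],16))
plan([467,-127,260],down(np.radians(-26.7)),3,0.8)
```

```text
[ 466.53 -127.12   16.  ]
[ 255  195   44   40 1346] [276.42 214.59] [ 465.87 -126.21   16.  ]
[216 227  24  22 408] [227.76 237.69] [465.88 -77.93  16.  ]
[ 230  349  109   42 1593] [287.05 377.35] [299.31 -53.28  16.  ]
[385 381  35  39 762] [397.18 404.84] [ 210.87 -142.66   16.  ]
[147 382  34  38 643] [168.25 405.06] [322.61  79.15  16.  ]
[0.0003, 0.0029, -0.0005, -4.6, -1.5, 18.2, 0.8]
[0.0003, 0.0029, -0.0005, -4.6, -1.5, 18.1, 0.8]
[0.0003, 0.0029, -0.0005, -4.7, -1.5, 18.1, 0.8]
```

View pics/w6c.png

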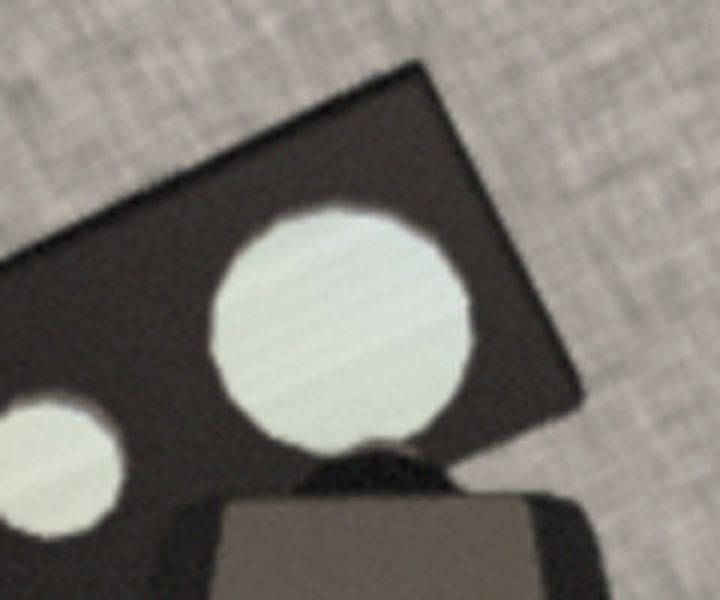

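```bash
python3 -m creep '[[0,0.004,0,-5,-1.5,17,0.8],[0,0.004,0,-4,-1.5,16,0.8],[0,0,0,-2.5,-1,8,0.8],[0,0,0,0,0,0,0.8],[0,0,0,0,0,0,0.8]]'
python3 - <<'E'
from h import *
s,R=tool();print(s["contact_force"],"axis",R[:,2])
plan([466.7,-126.5,244.5],down(np.radians(-26.7)),1,0.8)
f=grab_frame("wrist");cv2.imwrite(f"pics/w7.png",cv2.resize(f["color"][180:280,220:340,::-1],None,fx=5,fy=5))
print((proj(f,[466.7,-126.5,16])-[220,180])*5,(proj(f,s["eef_pos"]+R@[0,0,228.6])-[220,180])*5)
g=grab_frame("scene");cv2.imwrite("pics/s7.png",cv2.resize(g["color"][:,:,::-1][190:270,180:280],None,fx=7,fy=7,interpolation=cv2.INTER_CUBIC))
print((proj(g,[466.7,-126.5,16])-[180,190])*7,(proj(g,s["eef_pos"]+R@[0,0,228.6])-[180,190])*7)
E
```

```text
clock: 5.9
eef_pos: [473.0, -131.4, 273.2]
tcp_rot: [3.142, -0.005, -0.47]
contact_force: [-0.5, -1.4, -2.5]
opening: 0.463
[-0.55 -1.45 -2.47] axis [ 0. -0. -1.]
[0.0001, -0.0052, -0.0039, -8.0, -1.5, 28.7, 0.8]
[300.87 245.99] [310.42 264.36]
[299.88 395.63] [294.04 370.66]
```

View pics/w7.png

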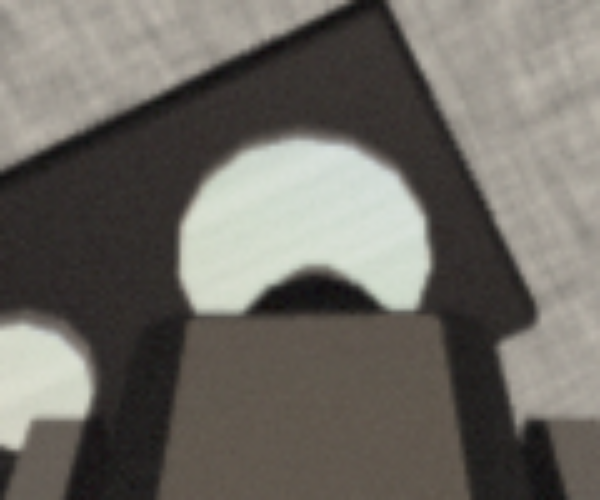

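View pics/s7.png

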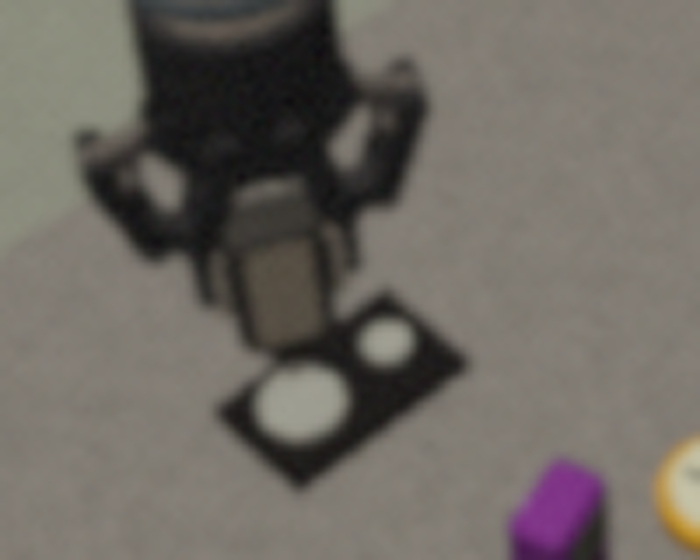

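```bash
python3 -m creep '[[0,-0.003,-0.004,-4,-1,7,0.8],[0,0,0,-3.5,-1,8,0.8],[0,0,0,0,0,5,0.8],[0,0,0,0,0,0,0.8],[0,0,0,0,0,0,0.8]]'
python3 - <<'E'
from h import *
s,R=tool();print(s["contact_force"],"axis",R[:,2])
plan([466.3,-126.5,240.6],down(np.radians(-26.7)),1,0.8)
E
```

```text
clock: 6.42
eef_pos: [467.8, -126.2, 253.3]
tcp_rot: [-3.141, -0.006, -0.466]
contact_force: [0.2, 0.5, -1.4]
opening: 0.463
[ 0.24  0.54 -1.4 ] axis [ 0.01 -0.   -1.  ]
[-0.0007, -0.0057, 0.0003, -1.3, 1.0, 12.7, 0.8]
```

```bash
python3 -m creep '[[0,-0.004,0,-1,0.5,3,0.8],[0,0,0,0,0,3,0.8],[0,0,0,0,0,2,0.8],[0,0,0,0,0,0,0.8],[0,0,0,0,0,0,0.8]]'
python3 - <<'E'
from h import *
s,R=tool();print(s["contact_force"],s["qvel"])
plan([466.3,-126.5,240.6],down(np.radians(-26.7)),1,0.8)
E
```

```text
clock: 6.83
eef_pos: [466.9, -126.3, 244.6]
tcp_rot: [-3.141, -0.002, -0.466]
contact_force: [0.5, 0.7, -1.4]
opening: 0.459
[ 0.46  0.71 -1.37] [-0.  0. -0. -0. -0. -0.]
[-0.0007, -0.0017, 0.0004, -0.4, 0.5, 4.0, 0.8]
```

```bash
python3 -m creep '[[0,0,0,0,0.3,2,0.8],[0,0,0,0,0,1.5,0.8],[0,0,0,0,0,0,0.8],[0,0,0,0,0,0,0.8]]'
python3 - <<'E'
from h import *
F=[]
for i in range(4):
    f=grab_frame("wrist");F.append(sense()["contact_force"])
print(np.mean(F,0),sense()["eef_pos"])
cv2.imwrite(f"pics/w8.png",cv2.resize(f["color"][180:280,220:340,::-1],None,fx=5,fy=5))
E
```

```text
clock: 7.17
eef_pos: [467.0, -126.6, 241.3]
tcp_rot: [-3.141, -0.002, -0.466]
contact_force: [0.4, 0.4, 0.6]
opening: 0.46
[-0.35 -0.14  0.46] [ 466.96 -126.59  241.3 ]
```

View pics/w8.png

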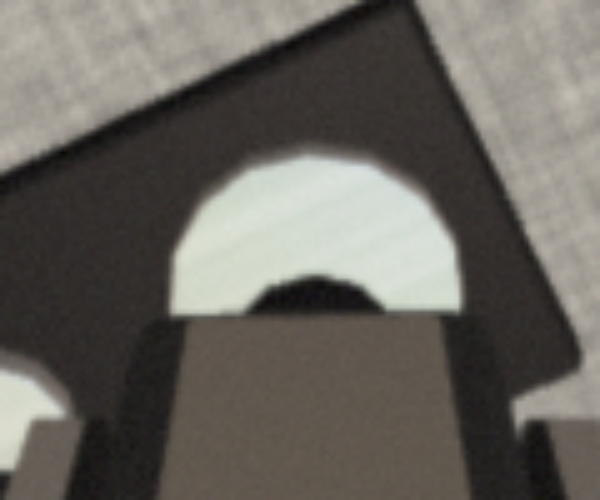

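Contact is confirmed: force rose about 2.3 N, so about 3.2 mm in, and the nose is central on the disc. Holding for about a second, then lifting.

```bash
python3 -m creep '[[0,0,0,0,0,0,0.8],[0,0,0,0,0,0,0.8],[0,0,0,0,0,0,0.8],[0,0,0,0,0,0,0.8],[0,0,0,0,0,0,0.8],[0,0,0,0,0,0,0.8],[0,0,0,0,0,0,0.8],[0,0,0,0,0,0,0.8],[0,0,0,0,0,0,0.8],[0,0,0,0,0,0,0.8]]'
python3 -m creep '[[0,0,0,0,0,-3,0.8],[0,0,0,0,0,-6,0.8],[0,0,0,0,0,-15,0.8],[0,0,0,0,0,-30,0.8],[0,0,0,0,0,-38,0.8],[0,0,0,0,0,-38,0.8],[0,0,0,0,0,-38,0.8],[0,0,0,0,0,-20,0.8],[0,0,0,0,0,-5,0.8],[0,0,0,0,0,0,0.8]]'
python3 - <<'E'
from h import *
print(sense()["qpos"],sense()["contact_force"])
f=grab_frame("wrist");cv2.imwrite("pics/w9.png",f["color"][:,:,::-1])
E
```

```text
clock: 8.2
eef_pos: [466.9, -126.6, 241.5]
tcp_rot: [-3.141, -0.002, -0.466]
contact_force: [-0.4, 1.4, 0.4]
opening: 0.463
clock: 9.03
eef_pos: [464.9, -126.3, 445.2]
tcp_rot: [-3.141, -0.0, -0.466]
contact_force: [0.1, -0.1, -2.0]
opening: 0.463
[-0.27  0.09  1.88  0.    1.17  1.77] [ 0.09 -0.13 -2.03]
```

View pics/w9.png

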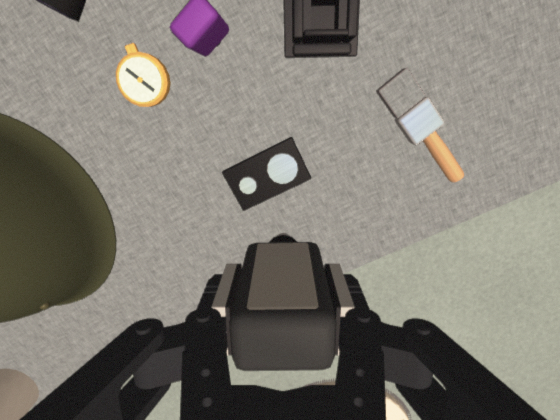

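```bash
cat >> h.py <<'E'
def nrm(az=37.9,t=22.):
    a=np.radians(az);t=np.radians(t);return np.array([np.sin(t)*np.cos(a),np.sin(t)*np.sin(a),np.cos(t)])
def Rt(n,yaw):
    z=-n;x=np.array([np.cos(np.radians(yaw)),np.sin(np.radians(yaw)),0]);x-=x@z*z;x/=np.linalg.norm(x)
    return np.stack([x,np.cross(z,x),z],1)
E
python3 - <<'E'
from h import *
n=nrm();S=np.array([603.5,248.1,154])
plan(S+n*(228.6+60),Rt(n,10),15,0.8)
E
```

```text
[-0.0191, -0.0177, -0.04, 0.1, -33.0, 1.5, 0.8]
[-0.0191, -0.0177, -0.04, 1.5, -32.9, 0.9, 0.8]
[-0.0191, -0.0177, -0.04, 2.8, -32.9, 0.2, 0.8]
[-0.0191, -0.0177, -0.04, 4.1, -32.7, -0.5, 0.8]
[-0.0191, -0.0177, -0.04, 5.4, -32.5, -1.2, 0.8]
[-0.0191, -0.0177, -0.04, 6.7, -32.3, -1.9, 0.8]
[-0.0191, -0.0177, -0.04, 7.9, -31.9, -2.6, 0.8]
[-0.0191, -0.0177, -0.04, 9.2, -31.5, -3.4, 0.8]
[-0.0191, -0.0177, -0.04, 10.3, -31.1, -4.2, 0.8]
[-0.0191, -0.0177, -0.04, 11.5, -30.5, -5.0, 0.8]
[-0.0191, -0.0177, -0.04, 12.6, -29.9, -5.7, 0.8]
[-0.0191, -0.0177, -0.04, 13.7, -29.3, -6.5, 0.8]
[-0.0191, -0.0177, -0.04, 14.7, -28.6, -7.3, 0.8]
[-0.0191, -0.0177, -0.04, 15.7, -27.8, -8.1, 0.8]
[-0.0191, -0.0177, -0.04, 16.7, -27.0, -9.0, 0.8]
```

```bash
python3 -m creep '[[-0.01,-0.01,-0.02,0,-17,1,0.8],[-0.019,-0.018,-0.04,0.5,-32,1,0.8],[-0.019,-0.018,-0.04,1.5,-33,0.5,0.8],[-0.019,-0.018,-0.04,3,-33,0,0.8],[-0.019,-0.018,-0.04,4,-33,-0.5,0.8],[-0.019,-0.018,-0.04,5.5,-32.5,-1,0.8],[-0.019,-0.018,-0.04,6.5,-32,-2,0.8],[-0.019,-0.018,-0.04,8,-32,-2.5,0.8]]'
python3 - <<'E'
from h import *
n=nrm();S=np.array([603.5,248.1,154]);print(sense()["qpos"])
plan(S+n*(228.6+60),Rt(n,10),8,0.8)
E
```

```text
clock: 9.75
eef_pos: [570.2, 100.2, 412.3]
tcp_rot: [3.008, 0.182, -0.172]
contact_force: [0.3, 0.2, -1.1]
opening: 0.466
[ 0.19  0.33  1.65 -0.06  1.37  1.94]
[-0.017, -0.0126, -0.0367, 9.6, -28.3, -6.8, 0.8]
[-0.017, -0.0126, -0.0367, 10.6, -27.8, -7.4, 0.8]
[-0.017, -0.0126, -0.0367, 11.5, -27.3, -8.0, 0.8]
[-0.017, -0.0126, -0.0367, 12.4, -26.7, -8.6, 0.8]
[-0.017, -0.0126, -0.0367, 13.2, -26.1, -9.2, 0.8]
[-0.017, -0.0126, -0.0367, 14.1, -25.4, -9.8, 0.8]
[-0.017, -0.0126, -0.0367, 14.8, -24.7, -10.4, 0.8]
[-0.017, -0.0126, -0.0367, 15.6, -24.0, -11.0, 0.8]
```

```bash
python3 -m creep '[[-0.017,-0.012,-0.036,9.5,-28,-15,0.8],[-0.017,-0.012,-0.036,10.5,-28,-12,0.8],[-0.017,-0.012,-0.036,11.5,-27,-10,0.8],[-0.017,-0.012,-0.036,12.5,-26,-10,0.8],[-0.017,-0.012,-0.036,13,-24,-9,0.8],[-0.017,-0.012,-0.036,12,-20,-8,0.8],[-0.012,-0.01,-0.03,10,-14,-6,0.8],[-0.01,-0.008,-0.02,5,-7,-3,0.8],[0,0,0,0,0,0,0.8],[0,0,0,0,0,0,0.8]]'
python3 - <<'E'
from h import *
n=nrm();S=np.array([603.5,248.1,154]);print(sense()["qpos"])
plan(S+n*(228.6+50),Rt(n,10),1,0.8)
s,R=tool();print("tip",s["eef_pos"]+R[:,2]*228.6)
f=grab_frame("wrist");cv2.imwrite("pics/w10.png",f["color"][:,:,::-1]);print(proj(f,S))
f=grab_frame("scene");cv2.imwrite("pics/s10.png",f["color"][:,:,::-1]);print(proj(f,S))
E
```

```text
clock: 10.58
eef_pos: [675.4, 294.7, 398.0]
tcp_rot: [2.936, 0.362, 0.103]
contact_force: [0.0, -0.2, -1.9]
opening: 0.462
[ 0.43  0.65  1.2  -0.08  1.7   1.86]
[0.006, 0.0312, 0.0003, 6.3, -12.4, -20.7, 0.8]
tip [601.42 240.03 188.7 ]
[262.65 197.35]
[341.45 174.84]
```

View pics/w10.png

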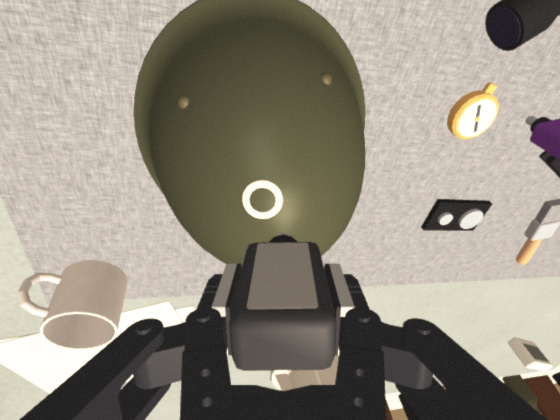

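View pics/s10.png

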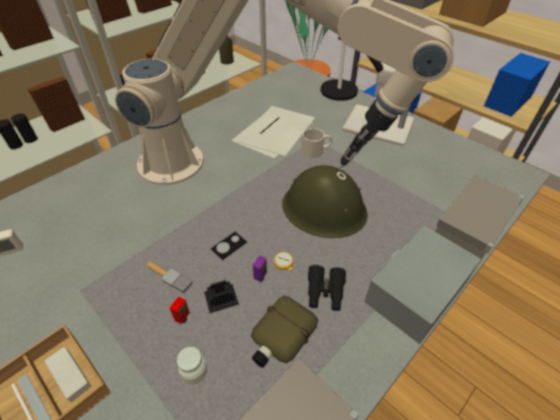

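The ring is at (263,199) in the wrist view and predicted at (262.7,197.3), so they agree well. I'll square up at a standoff, then fit the ring for position and normal.

```bash
python3 -m creep '[[0.003,0.015,0,3,-6,-8,0.8],[0.003,0.015,0,3,-6,-8,0.8],[0,0,0,0,0,0,0.8],[0,0,0,0,0,0,0.8],[0,0,0,0,0,0,0.8]]'
python3 - <<'E'
from h import *
from scipy.optimize import least_squares
n=nrm();S=np.array([603.5,248.1,154])
plan(S+n*(228.6+50),Rt(n,10),1,0.8)
f=grab_frame("wrist");im=f["color"].astype(int)
cv2.imwrite("pics/w11.png",f["color"][:,:,::-1])
m=(im.sum(2)>480).astype(np.uint8);p=proj(f,S).astype(int);print(p)
w=np.zeros_like(m);w[p[1]-35:p[1]+35,p[0]-35:p[0]+35]=m[p[1]-35:p[1]+35,p[0]-35:p[0]+35]
cs,h=cv2.findContours(w,cv2.RETR_CCOMP,cv2.CHAIN_APPROX_NONE)
cs=[c for c in cs if cv2.contourArea(c)>150];cs.sort(key=cv2.contourArea)
E=[cv2.fitEllipse(c) for c in cs];print(E)
def pts(X,nn,rr):
    a=np.cross(nn,[1,0,0]);a/=np.linalg.norm(a);b=np.cross(nn,a)
    return np.array([proj(f,X+rr*(np.cos(t)*a+np.sin(t)*b)) for t in np.linspace(0,2*np.pi,40,endpoint=False)])
for az,t in((37.9,22),(27.9,22),(47.9,22),(37.9,17),(37.9,27)):
    nn=nrm(az,t);q=pts(S,nn,14.5).astype(np.float32);print(az,t,cv2.fitEllipse(q),cv2.fitEllipse(pts(S,nn,9.5).astype(np.float32)))
print(atz(f,*E[-1][0],154),atz(f,*E[0][0],154))
E
```

```text
clock: 11.1
eef_pos: [684.3, 308.5, 411.7]
tcp_rot: [2.945, 0.327, 0.105]
contact_force: [-0.7, 0.1, -1.0]
opening: 0.466
[-0.0029, -0.0037, -0.0048, 1.6, -3.2, -1.8, 0.8]
[279 207]
[((278.6241149902344, 209.93968200683594), (22.310441970825195, 23.64027214050293), 94.82181549072266), ((278.9490051269531, 209.68832397460938), (35.306209564208984, 37.11148452758789), 96.98483276367188)]
37.9 22 ((279.2622375488281, 207.60595703125), (35.026302337646484, 36.93362808227539), 92.39202880859375) ((279.26092529296875, 207.7865753173828), (22.943992614746094, 24.195636749267578), 92.38872528076172)
27.9 22 ((279.20452880859375, 207.63023376464844), (35.30752944946289, 36.93230056762695), 81.06796264648438) ((279.23614501953125, 207.7969970703125), (23.12877082824707, 24.19506072998047), 81.0647964477539)
47.9 22 ((279.31341552734375, 207.5775146484375), (34.49277877807617, 36.93550109863281), 100.74311065673828) ((279.28289794921875, 207.77438354492188), (22.593442916870117, 24.196287155151367), 100.73992156982422)
37.9 17 ((279.2203674316406, 207.54844665527344), (34.03580093383789, 36.9362907409668), 85.4787368774414) ((279.2429504394531, 207.7619171142578), (22.29310417175293, 24.19626235961914), 85.47640991210938)
37.9 27 ((279.30609130859375, 207.6717071533203), (35.751220703125, 36.931785583496094), 103.13362121582031) ((279.2797546386719, 207.81478881835938), (23.420494079589844, 24.195281982421875), 103.12916564941406)
[601.76 248.07 154.  ] [601.5  248.29 154.  ]
```

View pics/w11.png

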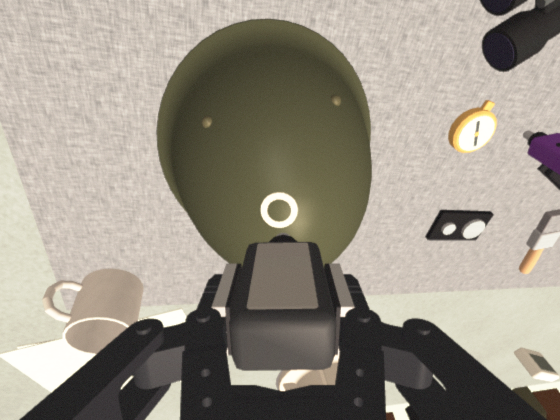

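Run:
```python
from h import *
n=nrm();S=np.array([602.3,248.1,154])
plan(S+n*(228.6+20),Rt(n,10),1,0.8)
```

```text
[-0.0028, -0.0035, -0.0049, 0.4, -3.4, 28.5, 0.8]
```

```bash
python3 -m creep '[[-0.002,-0.003,-0.004,0.4,-2,5,0.8],[0,0,0,0,-1.4,10,0.8],[0,0,0,0,0,7,0.8],[0,0,0,0,0,3,0.8],[0,0,0,0,0,0,0.8],[0,0,0,0,0,0,0.8]]'
python3 - <<'E'
from h import *
n=nrm();S=np.array([602.3,248.1,154])
plan(S+n*(228.6+20),Rt(n,10),1,0.8)
s,R=tool()
for nm,x0,y0 in(("wrist",220,170),("top",150,140),("scene",300,110)):
  f=grab_frame(nm);im=f["color"][y0:y0+100,x0:x0+130,::-1]
  cv2.imwrite(f"pics/{nm}12.png",cv2.resize(im,None,fx=6,fy=6,interpolation=cv2.INTER_CUBIC))
  print(nm,(proj(f,S)-[x0,y0])*6,(proj(f,s["eef_pos"]+R[:,2]*228.6)-[x0,y0])*6)
E
```

```text
clock: 11.65
eef_pos: [675.2, 304.8, 384.4]
tcp_rot: [2.944, 0.333, 0.108]
contact_force: [-0.5, 0.4, -1.5]
opening: 0.468
[-0.0002, 0.0017, -0.0009, 0.5, -0.4, -0.4, 0.8]
wrist [370.85 302.33] [373.44 375.19]
top [289.   290.51] [272.18 269.3 ]
scene [246.82 387.92] [263.99 361.06]
```

View pics/wrist12.png

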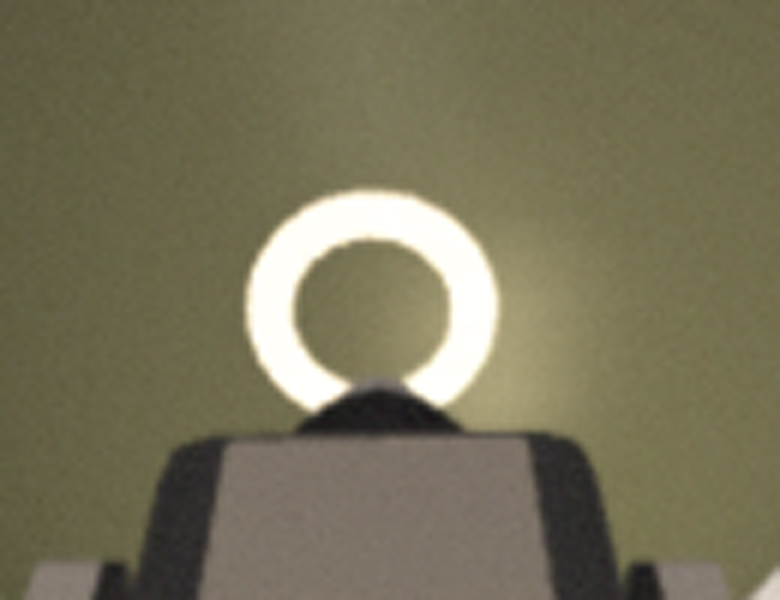

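View pics/scene12.png

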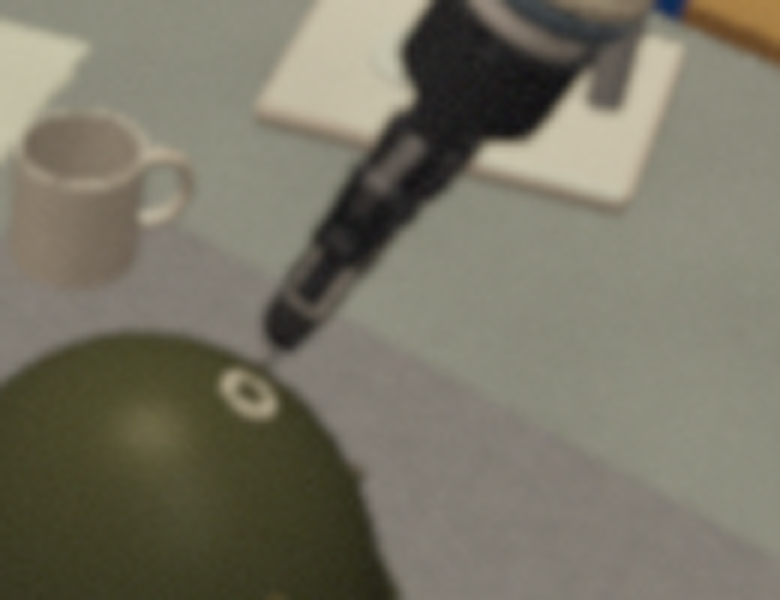

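View pics/top12.png

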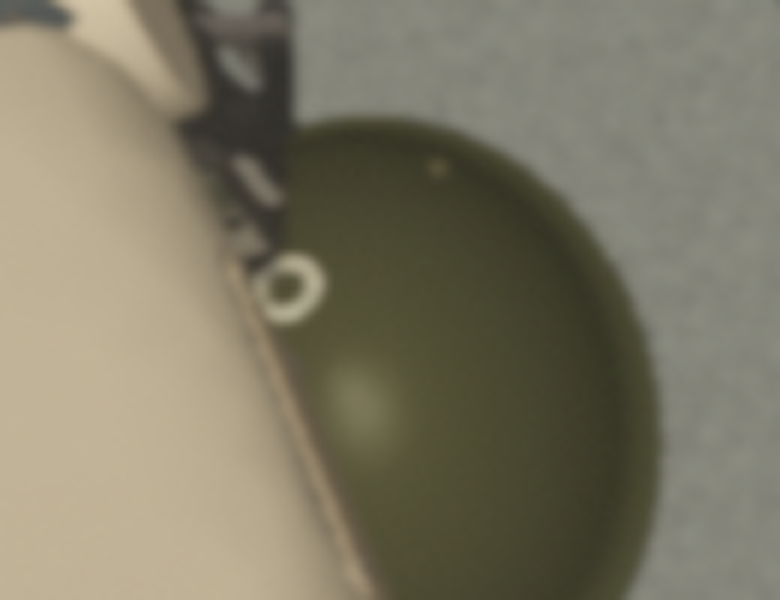

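Run:
```python
from h import *
f=grab_frame("wrist");s,R=tool();p=s["eef_pos"]
im=f["color"];cv2.imwrite("pics/w13.png",cv2.convertScaleAbs(cv2.resize(im[225:385,205:365,::-1],None,fx=3.7,fy=3.7,interpolation=cv2.INTER_CUBIC),alpha=1.8))
P=lambda *x:proj(f,p+R@np.array(x))
G=163.6
for nm,x in dict(front_foot_L=(13,-20,G+35),front_foot_R=(13,20,G+35),front_top_L=(13,-20,G-35),front_top_R=(13,20,G-35),back_top_L=(-13,-20,G-35),back_top_R=(-13,20,G-35),collar_front=(11,0,G+47),collarfoot=(11,0,G+35),nosefrontball=(5.5,0,G+59.5)).items():
    q=P(*x);print(nm,q,(q-[205,225])*3.7, "d/dx1mm",P(x[0]+1,*x[1:])-q,"d/dz",P(*x[:2],x[2]+1)-q)
```

```text
front_foot_L [245.66 232.13] [150.45  26.38] d/dx1mm [-0.07 -1.68] d/dz [ 0.19 -0.71]
front_foot_R [318.46 232.13] [419.81  26.4 ] d/dx1mm [ 0.06 -1.68] d/dz [-0.18 -0.71]
front_top_L [224.49 310.21] [ 72.1  315.28] d/dx1mm [-0.17 -2.43] d/dz [ 0.47 -1.74]
front_top_R [338.85 310.23] [495.26 315.34] d/dx1mm [ 0.16 -2.43] d/dz [-0.45 -1.74]
back_top_L [228.48 368.77] [ 86.87 531.96] d/dx1mm [-0.14 -2.1 ] d/dz [ 0.41 -2.06]
back_top_R [335.01 368.8 ] [481.02 532.05] d/dx1mm [ 0.14 -2.1 ] d/dz [-0.39 -2.06]
collar_front [282.1  227.29] [285.28   8.48] d/dx1mm [-0.   -1.59] d/dz [ 0.   -0.64]
collarfoot [282.06 235.48] [285.13  38.78] d/dx1mm [-0.   -1.67] d/dz [ 0.   -0.72]
nosefrontball [282.15 227.93] [285.44  10.83] d/dx1mm [-0.   -1.48] d/dz [ 0.  -0.6]
```

View pics/w13.png

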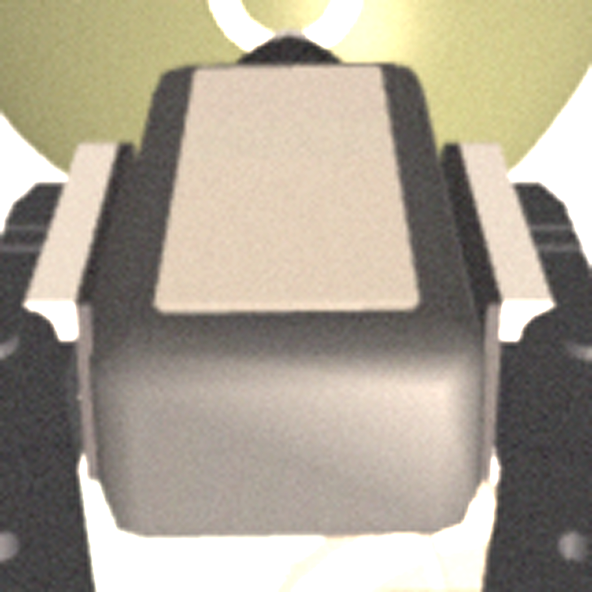

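Run:
```python
from h import *
s,R=tool();p=s["eef_pos"]
for nm,x0,y0 in(("scene",325,150),("top",180,170)):
  f=grab_frame(nm);im=f["color"][y0:y0+35,x0:x0+40,::-1];k=18
  im=cv2.convertScaleAbs(cv2.resize(im,None,fx=k,fy=k,interpolation=cv2.INTER_CUBIC),alpha=1.6)
  for o,c in((0,(0,0,255)),(-4.2,(255,255,0))):
    for L in(198.6,210.6,228.6):
      q=(proj(f,p+R@[o,0,L])-[x0,y0])*k+k/2;cv2.circle(im,tuple(int(v) for v in q),4,c,-1)
    for side in(-11,11):
      pass
  cv2.imwrite(f"pics/{nm}14.png",im)
```

```text
(no output)
```

View pics/scene14.png

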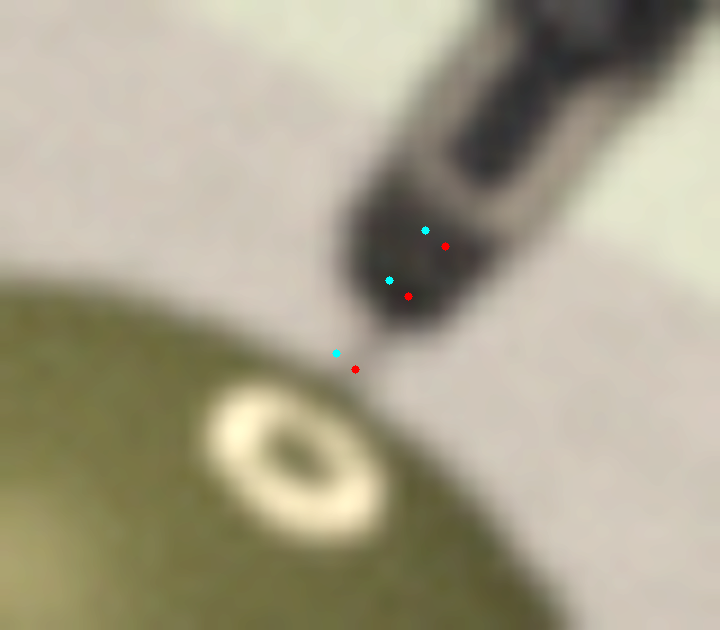

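View pics/top14.png

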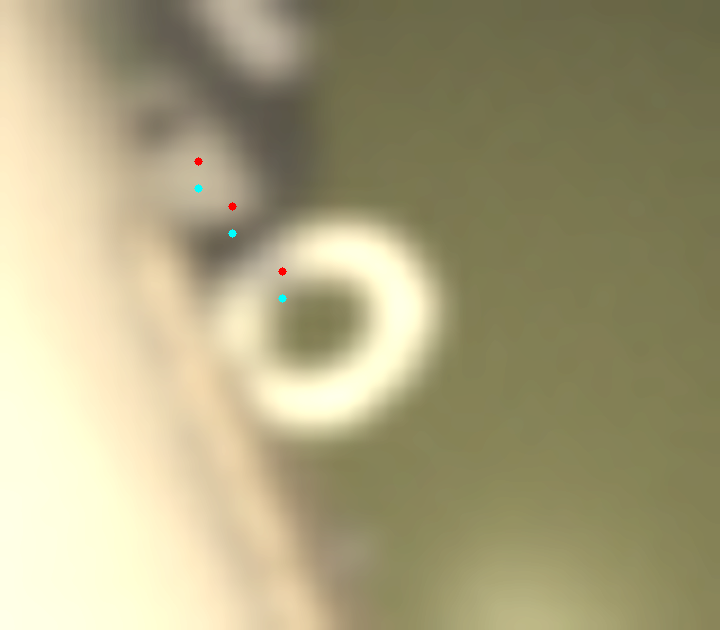

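Run:
```python
import cv2,numpy as np
for n in("w8","w7"):
    a=cv2.imread(f"pics/{n}.png").astype(int);m=(a.sum(2)>560).astype(np.uint8)
    k,l,st,ce=cv2.connectedComponentsWithStats(m)
    i=l[200 if n=="w8" else 180,320];c=max(cv2.findContours((l==i).astype(np.uint8),0,1)[0],key=cv2.contourArea)[:,0]
    c=c[c[:,1]<300];c=c[~((abs(c[:,0]-315)<85)&(c[:,1]>240))]
    print(n,len(c),cv2.fitEllipse(c.astype(np.float32)),c.min(0),c.max(0))
```

```text
w8 413 ((315.97198486328125, 286.82757568359375), (253.14686584472656, 280.89984130859375), 88.83184051513672) [176 159] [458 299]
w7 428 ((303.7992248535156, 253.80369567871094), (222.65806579589844, 243.5220184326172), 86.85877227783203) [182 142] [427 299]
```

Fitting the disc in the contact picture gives a centre of (316,287), against the nose tip at about (316,294). That is about 1 mm off, so the zero contact was central. At the helmet the nose sits about 4 mm towards tool −x of nominal, so I'll correct that and look again.

```bash
python3 -m creep '[[0,0.001,0,2,-0.4,2,0.8],[0,0,0,2,-0.3,4,0.8],[0,0,0,0,0,3,0.8],[0,0,0,0,0,0,0.8],[0,0,0,0,0,0,0.8]]'
cat > look.py <<'E'
from h import *
import sys
n=nrm();S=np.array([601.8,248.1,154])
s,R=tool();print("F",s["contact_force"],"ang err deg",np.degrees(np.arccos(-R[:,2]@n)))
d=R.T@(S-s["eef_pos"]);print("S in tool",d,"gap",d[2]-228.6)
print("rotfix",Ro.from_matrix(R.T@Rt(n,10)).as_rotvec())
f=grab_frame("wrist");im=f["color"].astype(int)
m=(im.sum(2)>520).astype(np.uint8);p=proj(f,S).astype(int)
k,l,st,ce=cv2.connectedComponentsWithStats(m[:, :]);
w=np.zeros_like(m);w[p[1]-40:240,p[0]-40:p[0]+40]=m[p[1]-40:240,p[0]-40:p[0]+40]
c=max(cv2.findContours(w,0,cv2.CHAIN_APPROX_NONE)[0],key=cv2.contourArea)[:,0]
c=c[c[:,1]<232]
print("ring outer fit",cv2.fitEllipse(c.astype(np.float32)),"pred",proj(f,S),"want tip px 283.3,238.8")
cv2.imwrite(f"pics/{sys.argv[1]}.png",cv2.resize(f["color"][170:270,220:350,::-1],None,fx=6,fy=6,interpolation=cv2.INTER_CUBIC))
E
python3 look.py w15
```

```text
clock: 12.37
eef_pos: [676.9, 304.1, 374.9]
tcp_rot: [2.945, 0.329, 0.109]
contact_force: [-0.5, -0.7, -0.8]
opening: 0.464
F [-0.51 -0.71 -0.77] ang err deg 0.1291210060409595
S in tool [ -5.     0.54 239.91] gap 11.309918259073783
rotfix [-0. -0. -0.]
ring outer fit ((283.06634521484375, 224.32846069335938), (21.33376121520996, 38.29714584350586), 89.41950225830078) pred [283.04 232.81] want tip px 283.3,238.8
```

View pics/w15.png

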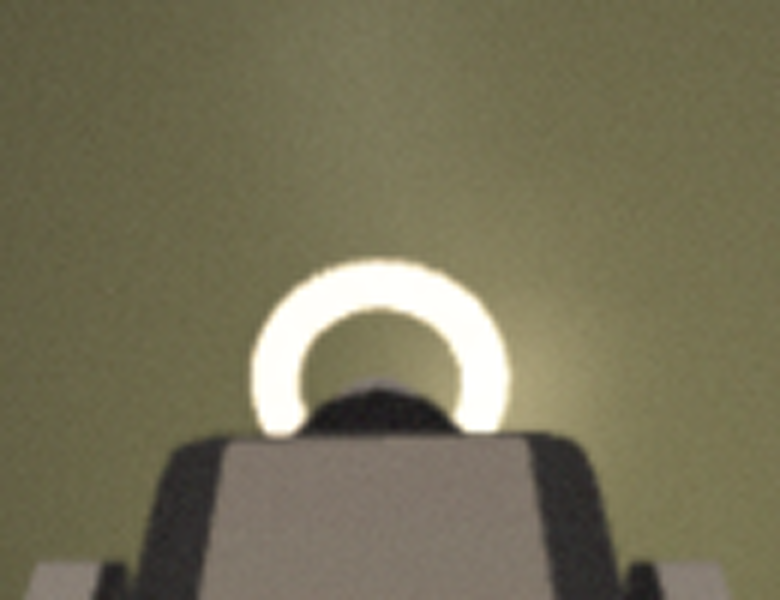

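Nose and ring are centred laterally (u≈283.4 for both), and at contact the tip should land within about 1 mm of centre. Descending along the axis.

```bash
python3 -m creep '[[0,0,0,-0.8,0,2.5,0.8],[0,0,0,0,0,3,0.8],[0,0,0,0,0,2,0.8],[0,0,0,0,0,0,0.8],[0,0,0,0,0,0,0.8]]'
cat > fz.py <<'E'
from h import *
n=nrm();S=np.array([601.8,248.1,154]);A=[]
for i in range(8):
    grab_frame("wrist");s,R=tool();A.append(s["contact_force"]@-R[:,2])
d=R.T@(S-s["eef_pos"]);print("axial F",np.mean(A),np.std(A),"S in tool",d,"gap",d[2]-228.6,"ang",np.degrees(np.arccos(-R[:,2]@n)),"rotfix",Ro.from_matrix(R.T@Rt(n,10)).as_rotvec(),s["clock"])
E
python3 fz.py
```

```text
clock: 12.83
eef_pos: [673.5, 302.0, 367.5]
tcp_rot: [2.945, 0.329, 0.109]
contact_force: [-0.1, -0.4, -1.7]
opening: 0.464
axial F -1.8000141469686153 0.6029206472569668 S in tool [ -4.03   0.53 231.81] gap 3.2071397266839767 ang 0.13583235137734434 rotfix [-0. -0. -0.] 13.2333
```

```bash
python3 -m creep '[[0,0,0,0,0,1.5,0.8],[0,0,0,0,0,1.5,0.8],[0,0,0,0,0,1,0.8],[0,0,0,0,0,0,0.8],[0,0,0,0,0,0,0.8]]'; python3 fz.py
```

```text
clock: 13.65
eef_pos: [672.4, 301.2, 363.8]
tcp_rot: [2.945, 0.329, 0.109]
contact_force: [0.4, -0.3, -1.0]
opening: 0.467
axial F -0.9634562604154213 0.38554300167398353 S in tool [ -4.15   0.64 227.66] gap -0.9375537275491581 ang 0.16790981587786194 rotfix [-0. -0. -0.] 14.05
```

```bash
python3 -m creep '[[0,0,0,0,0,1,0.8],[0,0,0,0,0,1,0.8],[0,0,0,0,0,0,0.8],[0,0,0,0,0,0,0.8]]'; python3 fz.py; python3 look.py w16
```

```text
clock: 14.38
eef_pos: [671.8, 300.8, 362.4]
tcp_rot: [2.945, 0.328, 0.109]
contact_force: [-0.3, -0.5, 0.1]
opening: 0.464
axial F 0.16510069105578684 0.35560894029144896 S in tool [ -4.24   0.64 225.88] gap -2.720088429717805 ang 0.19769674040924418 rotfix [-0. -0. -0.] 14.7833
F [-0.65 -0.15  0.38] ang err deg 0.19769674040924418
S in tool [ -4.24   0.64 225.88] gap -2.720088429717805
rotfix [-0. -0. -0.]
ring outer fit ((283.2581481933594, 225.37158203125), (10.855029106140137, 42.66215896606445), 90.04348754882812) pred [283.22 240.23] want tip px 283.3,238.8
```

View pics/w16.png

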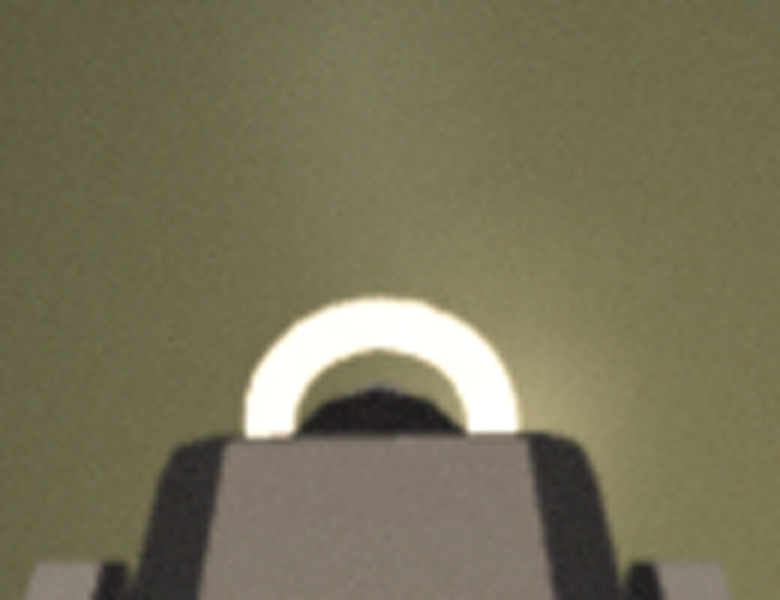

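Force is up 2.0 N, so about 2.4–2.7 mm in, and the nose is within about 1 mm of the ring's centre. Another 2.4 mm to go.

```bash
python3 -m creep '[[0,0,0,0,0,1,0.8],[0,0,0,0,0,1.3,0.8],[0,0,0,0,0,0,0.8],[0,0,0,0,0,0,0.8]]'; python3 fz.py
```

```text
clock: 15.17
eef_pos: [671.1, 300.2, 360.2]
tcp_rot: [2.945, 0.328, 0.109]
contact_force: [0.7, 0.0, 1.0]
opening: 0.464
axial F 1.0843631950844128 0.3457306703870284 S in tool [ -4.24   0.65 223.68] gap -4.9156597903804595 ang 0.2158577028909221 rotfix [-0. -0. -0.] 15.5667
```

```bash
python3 -m creep '[[0,0,0,0,0,0,0.8],[0,0,0,0,0,0,0.8],[0,0,0,0,0,0,0.8],[0,0,0,0,0,0,0.8]]'; python3 fz.py; python3 look.py w17
python3 - <<'E'
from h import *
for n in("scene","top"):
  f=grab_frame(n)["color"][:,:,::-1];cv2.imwrite(f"pics/{n}17.png",f)
  a=cv2.imread(f"pics/{n}0.png");d=np.abs(a.astype(int)-f).sum(2);cv2.imwrite(f"pics/{n}17d.png",np.clip(d*2,0,255).astype(np.uint8))
f=np.hstack([cv2.imread("pics/scene17.png")[100:340,100:400],cv2.imread("pics/scene17d.png")[100:340,100:400]]);cv2.imwrite("pics/cmp.png",f)
E
```

```text
clock: 15.9
eef_pos: [671.2, 300.3, 360.2]
tcp_rot: [2.945, 0.328, 0.109]
contact_force: [-0.3, 0.2, 0.9]
opening: 0.462
axial F 1.0222814506940927 0.3390235518897789 S in tool [ -4.26   0.66 223.72] gap -4.8778908080547865 ang 0.22081578846934732 rotfix [-0. -0. -0.] 16.3
F [-0.12  1.29  0.84] ang err deg 0.22081578846934732
S in tool [ -4.26   0.66 223.72] gap -4.8778908080547865
rotfix [-0. -0. -0.]
ring outer fit ((283.5018615722656, 226.0601806640625), (9.788402557373047, 40.10892105102539), 90.01248168945312) pred [283.25 241.7 ] want tip px 283.3,238.8
```

View pics/w17.png

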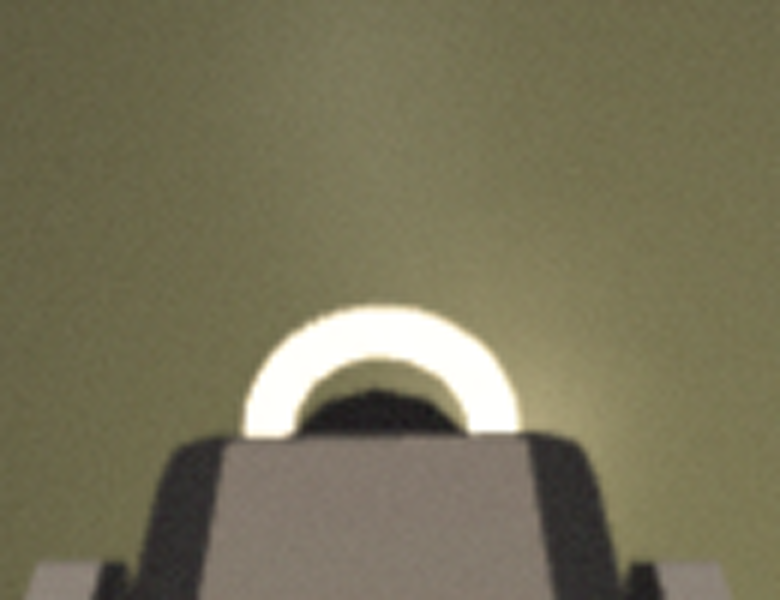

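View pics/cmp.png

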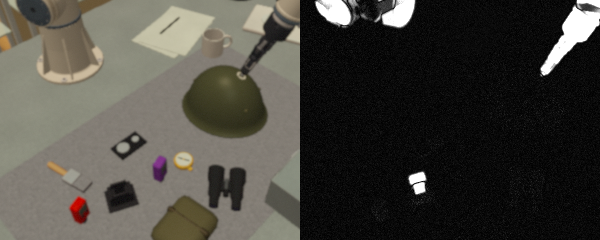

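In the difference picture only the arm and the missing gauge changed, so the helmet and the bystanders are where they were. The force is steady, so I'm handing in.

```bash
python3 -c "
from rig import job;print(job.sign_off())"
```

```text
the job is handed in; nothing more can be done
None
```

I zeroed the gauge on the larger disc and then set it on the helmet. I handed in with it still pressed inside the ring, at about 16 s on the clock.

- **Zeroing:** I held the gauge upright on the larger disc for a little over a second. The nose was about 3.2 mm in (about 2.3 N) and about 1 mm from the disc's middle in the wrist picture.
- **Measuring:** I came down along the surface normal into the ring. The tool is within about 0.2° of the normal I worked out. That normal comes from the helmet's shape and the 22° you gave, and the ring's outline in the wrist picture agreed with it.
- **Nose depth:** It is about half-way in. Force (about 2.8 N) gives 4.6 mm and position gives 4.9 mm; the two differ by about 0.3 mm.
- **Centring:** At about 2.5 mm in, the nose was about 1 mm from the ring's middle.
- **Other things:** Comparing first and last scene pictures, only the arm and the gauge's place in the cradle changed. The helmet and the bystanders in that view did not shift.

**Disagreement:** Before contact, the nose appeared about 4 mm off the gripper's axis in the wrist view. Either the gauge was gripped off-centre or the camera calibration is slightly off. I corrected by lining the nose up with the ring directly in the picture. Any tilt of the gauge in the grip could not be measured on its own. I saw no sign of one, and the picture of the grip did not change after the lift.

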